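Hold a filter cube home in the corner of an alignment jig

TASK

Pick up the filter cube that stands by itself on the front left part of the desk (not those by the control panel), stand it upright on the bed of the alignment jig with its round window facing straight away from the back stop (the far one), and push it fully home into the corner so that it bears against the back stop and the left side stop at once, square and flat on the bed. Finish while still holding it there in the gripper, pressed firmly against both stops: do not let go. Leave the other things on the desk where they are.

Things in the scene. Friction and masses are not known exactly. Their poses are not given: they have to be found in the camera images.
- cube: black microscope filter cube, loose, 0.09 kg, a round window in one side; alone, left of the jig. Solid from -18 to +16 mm in its x, -20 to +20 in y, 0 to 36 in z. Origin at the underside, z up; the window is in the -x side. Stands on the desk (z = 0). Grip it across y (40 mm) or x (34 mm), fingertips at least 13 mm above its underside, so that they clear the stops
- window (a point): the middle of the cube's round window: 18 mm to -x of the cube's origin and 18 mm above its underside
- jig: alignment jig, fixed to the desk: aluminium bed plate 120 x 120 x 10 mm with two low dark steel bars (stops) forming a corner. Origin: middle of its underside; bed at z = 10 mm. x points to the back stop, y to the side stop; the other sides are open. Cube home: axes parallel to the jig's, cube origin at x = +24, y = +20, z = +10 mm in the jig frame
- back_stop: the back stop, rigid, on the far side of the jig as seen from the robot: a bar 75 mm long in jig y, 14 mm thick, 10 mm high above the bed. Its origin is the middle of the lower edge of its contact face, which is the plane x = +40 mm of the jig; the bar reaches from y = -45 to +30 mm in the jig frame.
- side_stop: the side stop, rigid, on the left side of the jig as seen from the robot: a bar 75 mm long in jig x, 14 mm thick, 10 mm high above the bed. Its origin is the middle of the lower edge of its contact face, which is the plane y = +40 mm of the jig; the bar reaches from x = -45 to +30 mm in the jig frame.
- corner (a point): the point on the bed where the planes of the two contact faces meet (jig x = +40, y = +40, z = +10 mm); the bars themselves end 10 mm short of it
- timer: bystander: white bench timer, 41 x 68 x 50 mm, origin under its middle
- mount_bottle: bystander: small brown bottle with a white cap, 27 mm wide, 62 mm high, origin under its middle
- coverslip_box: bystander: small square box with a lid, 30 x 30 x 16 mm, origin under its middle
- tweezers: bystander: steel tweezers lying flat, 124 x 12 x 8 mm, origin under the middle, long axis x
- dish: bystander: flat round culture dish with lid, 62 mm wide, 14 mm high, origin under its middle
Not all that is in view belongs to the job. What is shaped like the cube but purple or turquoise is not meant.

How it is judged (in metres and radians):
At the end, for the whole second after the job is handed in: The fingers are on the cube (over 1 N) and press it on the back stop and the side stop with over 1 N each; it is within 2.5 mm of home in the corner, within 3.5 mm of the bed, square and upright within 0.07 rad, its window facing away from the back stop (contact force between cube and back_stop above 1 N and contact force between cube and side_stop above 1 N and contact force between the fingers and cube above 1 N and x of cube in the frame of jig above 0.0215 m and y of cube in the frame of jig above 0.0175 m and z of cube in the frame of jig between 0.007 and 0.0135 m and x of window in the frame of jig below 0.0125 m and angle between the x axis of cube and the x axis of jig, either way round below 0.07 rad and angle between cube's own z axis and vertical below 0.07 rad); the arm keeps its last pose, push and grip.
It fails at once if the timer is moved by more than 30 mm (distance of timer from where it was at the start of the episode above 0.03 m).
It fails at once if the mount bottle is moved by more than 30 mm (distance of mount_bottle from where it was at the start of the episode above 0.03 m).
It fails at once if the coverslip box is moved by more than 30 mm (distance of coverslip_box from where it was at the start of the episode above 0.03 m).
It fails at once if the tweezers is moved by more than 30 mm (distance of tweezers from where it was at the start of the episode above 0.03 m).
It fails at once if the dish is moved by more than 30 mm (distance of dish from where it was at the start of the episode above 0.03 m).
It also fails if it takes over 48 s, if anything falls off the work surface, if the arm or the gripper's body presses on something with over 40 N, if the wrist force passes 120 N, or if a joint passes its speed limit or range.

ROBOT

A 6-joint arm with a two-finger parallel gripper is mounted at the origin on a cart in front of the work surface, level with it; the furniture and walls round the work are solid. World frame = base frame: x ahead of the robot, y to its left, z up, the work surface at z = 0. Lengths are in m, angles in degrees, forces in N, time in s.
With the tool pointing down it reaches from about 0.35 to 0.875 m from the base axis. Payload 4.2 kg.
Tool frame: the origin (TCP) lies at the very end of the fingers, on their centre line; the grasp point (between the pads) lies 19 mm behind it (r.hold_point_z is the distance from the TCP to the grasp point, in m); z points along the fingers, y is the direction in which the jaws open and shut (so a half turn about z gives the same grasp; the last joint's range is limited). The gripper opens to 87 mm and grips with 3 to 60 N. Pads are 19 mm wide; open, the fingers measure 117 mm over their backs; the gripper's body (75 mm by 190 mm) begins 51 mm behind the grasp point.
Start: joints at [-48.724, 22.042, 0.453, 0, -68.411, -14.817], TCP at [0.278, -0.56, 0.223] pointing down, gripper open.
Joint ranges: [-179.83, 179.83], [-69.29, 118.12], [-61.27, 80.66], [-181.25, 117.63], [-171.15, -9.14], [-177.46, 177.46]. Speed limits (degrees/s): [159.86, 159.86, 180, 180, 180, 180].

INTERFACE

Orientations are given as a 3x3 rotation matrix whose columns are the frame's x, y, z axes.
In Python, from station import r, cams, ticket gives the robot as it stands.
- The arm moves only by the tool drive_tool, never from a script. Its argument "deltas" is a list of rows, each an object of numbers: "dx", "dy", "dz": the shift along the tool's x, y, z in m; "wx", "wy", "wz": the turn, a rotation vector about the tool's x, y, z in degrees. A call has 1 to 20 rows; each row is the pose to reach, as a shift and turn from the pose commanded when the call began, along the tool's axes at that moment; what a row does not reach only later rows make up. A row lasts 1/10 s, in which the tool goes at most 50 mm and 8.59 degrees, less where a joint would pass 70% of its speed; a pose out of reach is approached as far as the arm can. A call with a gripper value outside its range is refused whole. "gripper" is the opening, from 0 (shut) to 1 (fully open), set as the call begins (left out, the last holds). The fingers move at their own pace and stop on an object; the grip force is fixed at half the most. Time passes only in rows, so rows that repeat a pose let the fingers close. It gives the time, the measured TCP pose, the force and the opening at its end, in the units of the state.
- r.sense(): the state, without advancing time (a new reading comes with each control period).
- cams.capture(name): name is "scene" or "top" or "wrist"; returns the picture (480x640x3 uint8, red, green, blue); there is no depth.
- cams.camera_model(name): a dict with "intrinsics" (3x3 intrinsics, pixels), "extrinsics" (4x4, takes a point from world to camera coordinates); the wrist camera has in their place "T_tool_cam" (4x4, takes a point from camera to tool coordinates, whose origin is the TCP and whose axes are the flange's). Camera axes: x right, y down, z forward; pixel columns grow to the right and rows downward; lengths in m; the calibration is good to about 2 mm. A picture is of the moment at which its call begins: read the wrist's pose just before it. camera_model takes no time and is no camera call.
- ticket.finish_job(): hands the job in, once; it reports no verdict.
The state is a dict: "time_s": time; "joints": joint angles; "joint_velocities": joint speeds; "effort": joint torques, N m; "tcp_pos": TCP position; "ee_rot": TCP orientation; "wrist_force": force on the tool from outside, world axes, zero at the start; "moment": the same for the moment, N m; "gripper_width": opening from 0.0 (shut) to 1.0 (fully open).
Only numpy, scipy, OpenCV 4.12 (cv2) and the standard library are available. Lean on these libraries where they do the work, as an engineer would, in place of code of your own. Each camera call takes 0.05 s, during which the arm holds its last target.

## Working session

There is one attempt and no reset: what is moved stays moved. The work goes in short steps, Python scripts to look and compute and a tool call to move; the robot and the scene stay as the last step left them, time stands still between calls to the robot, and variables do not carry over. Pictures are saved under pics/ and viewed, and the job is handed in when it is done.

Besides the shell and the picture viewer there is one more tool, called as a command line: name --argument value ..., lists and objects as JSON in quotes. drive_tool: Moves the arm, as the interface text tells. Its arguments: {"type":"object","properties":{"deltas":{"type":"array","items":{"type":"object","properties":{"dx":{"type":"number"},"dy":{"type":"number"},"dz":{"type":"number"},"wx":{"type":"number"},"wy":{"type":"number"},"wz":{"type":"number"}}}},"gripper":{"type":"number"}},"required":["deltas"]}

```bash
mkdir -p pics; ls; python3 - <<'E'
from station import r,cams,ticket
import cv2,numpy as np
np.set_printoptions(precision=4,suppress=True)
s=r.sense();print(s['time_s'],s['tcp_pos'],s['ee_rot'],s['gripper_width'])
for n in("scene","top","wrist"):
    cv2.imwrite(f"pics/{n}0.png",cams.capture(n)[:,:,::-1])
    print(n,cams.camera_model(n))
E
```

```text
pics
0.0 [ 0.2782 -0.559   0.2215] [[-0.8953 -0.4454 -0.0011]
 [-0.4454  0.8953  0.0019]
 [ 0.0001  0.0022 -1.    ]] 1.0022754400746337
scene {'intrinsics': array([[591.343 ,   0.    , 318.8433],
       [  0.    , 591.343 , 242.5275],
       [  0.    ,   0.    ,   1.    ]]), 'extrinsics': array([[-0.6562, -0.7545,  0.0071,  0.351 ],
       [-0.5626,  0.483 , -0.671 ,  0.3263],
       [ 0.5028, -0.4443, -0.7415,  0.8161],
       [ 0.    ,  0.    ,  0.    ,  1.    ]])}
top {'intrinsics': array([[591.6995,   0.    , 328.841 ],
       [  0.    , 591.6995, 241.5841],
       [  0.    ,   0.    ,   1.    ]]), 'extrinsics': array([[ 0.0172, -0.9998,  0.0133, -0.0222],
       [-0.9939, -0.0185, -0.1085,  0.5354],
       [ 0.1088, -0.0114, -0.994 ,  1.0642],
       [ 0.    ,  0.    ,  0.    ,  1.    ]])}
wrist {'intrinsics': array([[364.2173,   0.    , 314.5809],
       [  0.    , 364.2173, 230.0341],
       [  0.    ,   0.    ,   1.    ]]), 'T_tool_cam': array([[ 0.0004, -0.9583, -0.2859,  0.0784],
       [ 1.    ,  0.0004, -0.0001,  0.0002],
       [ 0.0002, -0.2859,  0.9583, -0.1613],
       [ 0.    ,  0.    ,  0.    ,  1.    ]])}
```

View pics/scene0.png

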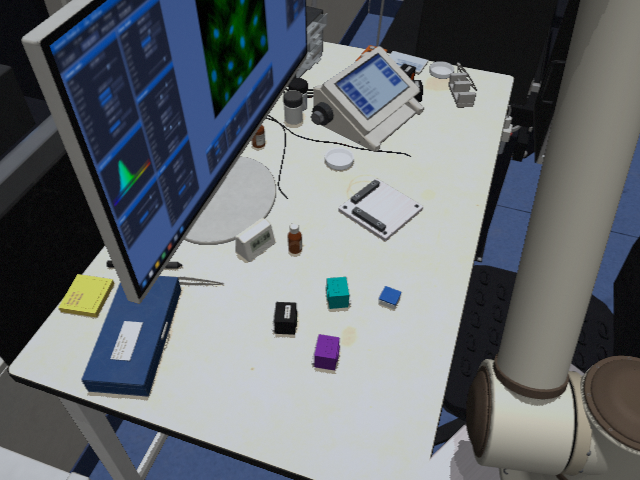

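View pics/top0.png

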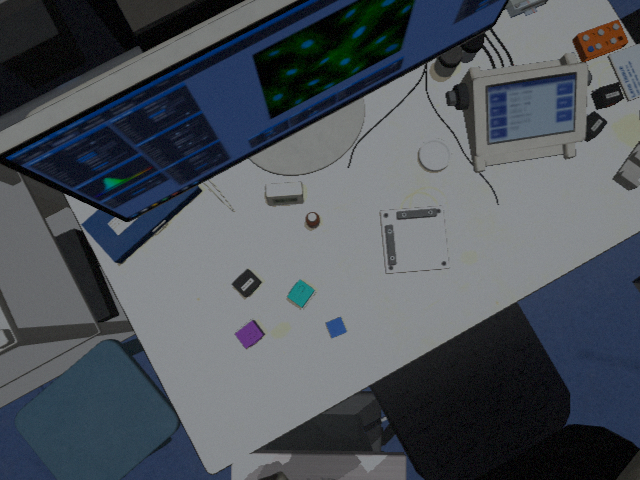

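The black cube is at top (247,283) and scene (286,318). The jig is at top (415,240), with the back stop on its far side and the side stop on its left. I'll enlarge both.

```bash
python3 - <<'E'
import cv2,numpy as np
def crop(f,x0,y0,w,h,k):
    a=cv2.imread(f)[y0:y0+h,x0:x0+w]; return cv2.resize(a,None,fx=k,fy=k,interpolation=cv2.INTER_CUBIC)
a=crop('pics/top0.png',222,258,50,50,8); b=crop('pics/scene0.png',260,292,50,50,8)
cv2.imwrite('pics/c1.png',np.hstack([a,b]))
a=crop('pics/top0.png',370,195,90,90,8)
cv2.imwrite('pics/c2.png',cv2.resize(a,(600,600)) if 0 else crop('pics/top0.png',370,197,90,85,7))
cv2.imwrite('pics/c3.png',crop('pics/scene0.png',330,172,100,72,8))
E
```

```text
(no output)
```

View pics/c1.png

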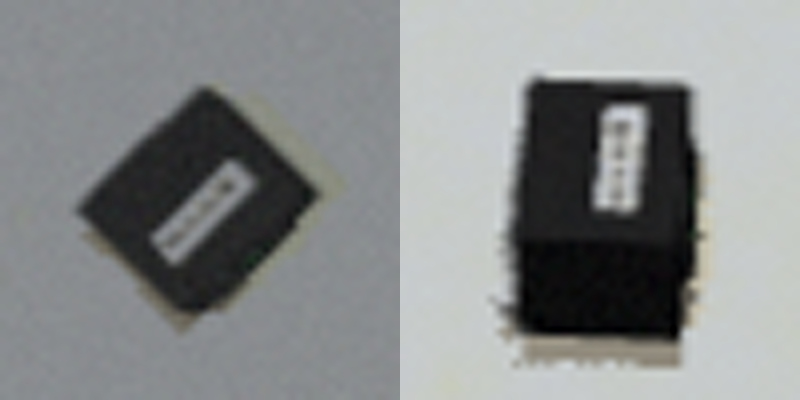

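View pics/c2.png

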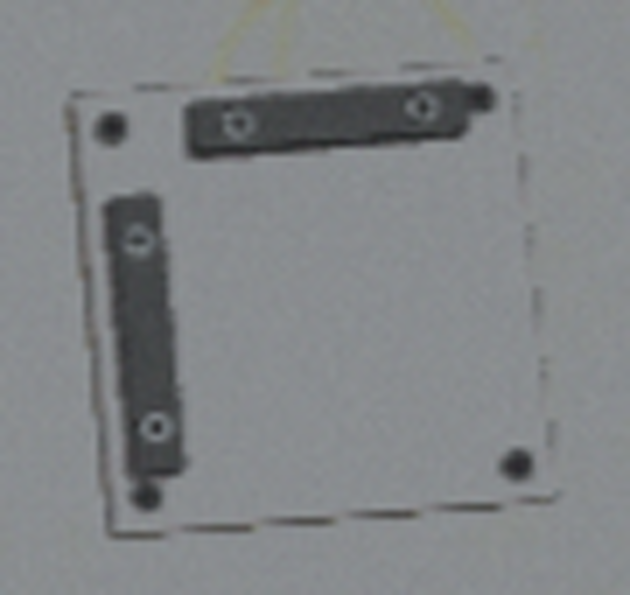

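View pics/c3.png

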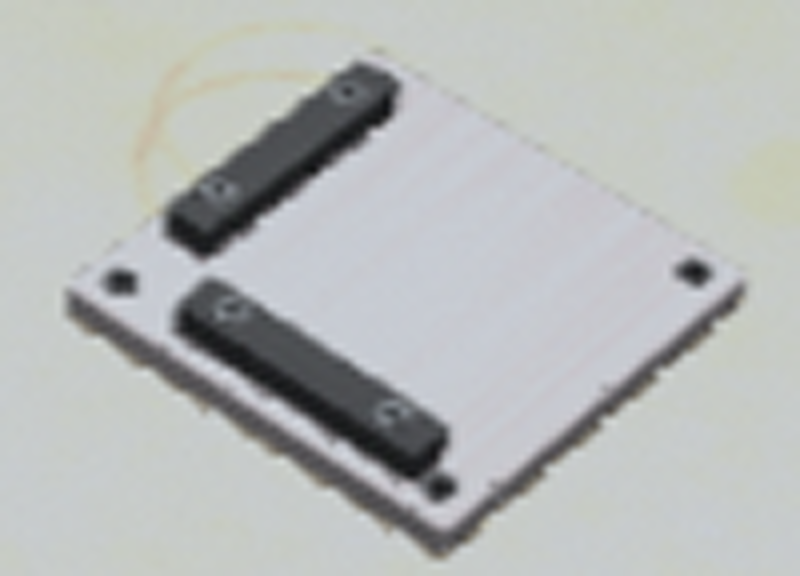

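```bash
cat > h.py <<'E'
from station import r,cams,ticket
import cv2,numpy as np
np.set_printoptions(precision=4,suppress=True)
def P(n):
    m=cams.camera_model(n); return m['intrinsics']@m['extrinsics'][:3]
def Pw(s):
    m=cams.camera_model('wrist'); T=np.eye(4);T[:3,:3]=s['ee_rot'];T[:3,3]=s['tcp_pos']
    return m['intrinsics']@np.linalg.inv(T@m['T_tool_cam'])[:3]
def tri(A,a,B,b):
    a=np.array(a,float).T;b=np.array(b,float).T
    X=cv2.triangulatePoints(A,B,a,b);return (X[:3]/X[3]).T
def plane(A,a,z):
    out=[]
    for u,v in a:
        M=np.array([A[0]-u*A[2],A[1]-v*A[2]]); out.append(np.r_[np.linalg.solve(M[:,:2],-(M[:,2]*z+M[:,3])),z])
    return np.array(out)
def proj(A,X):
    X=np.c_[np.atleast_2d(X),np.ones(len(np.atleast_2d(X)))]@A.T; return X[:,:2]/X[:,2:]
E
python3 - <<'E'
from h import *
# crop pixel centres: full=(c+.5)/k-.5+o
f=lambda c,k,o:(np.array(c)+.5)/k-.5+np.array(o)
T,S=P('top'),P('scene')
t=f([(205,88),(318,192),(195,308),(78,210)],8,(222,258)); s=f([(130,80),(290,85),(285,243),(118,240)],8,(260,292))
X=tri(T,t,S,s);print('cube top',X,X.mean(0));print(np.linalg.norm(X-np.roll(X,-1,0),axis=1))
Xp=plane(T,t,.036);print(Xp,Xp.mean(0));print(plane(S,s,.036),plane(S,s,.036).mean(0))
print(np.linalg.norm(Xp-np.roll(Xp,-1,0),axis=1))
# jig plate corners: back-left, back-right, front-right, front-left
t=f([(70,95),(513,60),(553,495),(112,532)],7,(370,197)); s=f([(70,295),(378,50),(745,285),(445,535)],8,(330,172))
X=tri(T,t,S,s);print('jig',X,X.mean(0))
for A,q in((T,t),(S,s)):
    Y=plane(A,q,.01);print(Y.mean(0),np.linalg.norm(Y-np.roll(Y,-1,0),axis=1)); d=Y[0]+Y[1]-Y[2]-Y[3]; print(np.degrees(np.arctan2(d[1],d[0])))
E
```

```text
cube top [[0.4838 0.1368 0.0339]
 [0.4614 0.1113 0.0324]
 [0.4335 0.1375 0.0314]
 [0.4548 0.164  0.0344]] [0.4584 0.1374 0.033 ]
[0.034  0.0383 0.0341 0.0398]
[[0.4827 0.1356 0.036 ]
 [0.4595 0.1091 0.036 ]
 [0.4327 0.1362 0.036 ]
 [0.4545 0.1635 0.036 ]] [0.4574 0.1361 0.036 ]
[[0.4837 0.1386 0.036 ]
 [0.4613 0.1145 0.036 ]
 [0.4318 0.1401 0.036 ]
 [0.4541 0.1649 0.036 ]] [0.4577 0.1395 0.036 ]
[0.0352 0.0381 0.0349 0.0397]
jig [[ 0.6006 -0.1082  0.0046]
 [ 0.6129 -0.2279  0.0072]
 [ 0.495  -0.239   0.0031]
 [ 0.4823 -0.1198  0.0069]] [ 0.5477 -0.1737  0.0054]
[ 0.5465 -0.1736  0.01  ] [0.1208 0.1184 0.1189 0.1187]
5.442504196231216
[ 0.5454 -0.1695  0.01  ] [0.1214 0.1201 0.1157 0.1165]
4.934072000260337
```

Triangulation puts the cube's top at z≈33–36 mm, with 34/40 mm sides and centre about (0.458, 0.138). The jig is at about (0.547, -0.172), yaw about 5°. Next I'll bring the wrist camera over the cube to see which side has the window.

drive_tool --deltas '[{"dx": -0.425,"dy": 0.525,"dz": 0.05,"wz": -22},{"dx": -0.425,"dy": 0.525,"dz": 0.05,"wz": -22},{"dx": -0.425,"dy": 0.525,"dz": 0.05,"wz": -22},{"dx": -0.425,"dy": 0.525,"dz": 0.05,"wz": -22},{"dx": -0.425,"dy": 0.525,"dz": 0.05,"wz": -22},{"dx": -0.425,"dy": 0.525,"dz": 0.05,"wz": -22},{"dx": -0.425,"dy": 0.525,"dz": 0.05,"wz": -22},{"dx": -0.425,"dy": 0.525,"dz": 0.05,"wz": -22},{"dx": -0.425,"dy": 0.525,"dz": 0.05,"wz": -22},{"dx": -0.425,"dy": 0.525,"dz": 0.05,"wz": -22},{"dx": -0.425,"dy": 0.525,"dz": 0.05,"wz": -22},{"dx": -0.425,"dy": 0.525,"dz": 0.05,"wz": -22},{"dx": -0.425,"dy": 0.525,"dz": 0.05,"wz": -22},{"dx": -0.425,"dy": 0.525,"dz": 0.05,"wz": -22},{"dx": -0.425,"dy": 0.525,"dz": 0.05,"wz": -22},{"dx": -0.425,"dy": 0.525,"dz": 0.05,"wz": -22},{"dx": -0.425,"dy": 0.525,"dz": 0.05,"wz": -22},{"dx": -0.425,"dy": 0.525,"dz": 0.05,"wz": -22}]'

```text
schema error: expected keys dx, dy, dz, wx, wy, wz
```

```bash
python3 - <<'E'
from h import *
s=r.sense();print(s['time_s'],s['joints'],s['tcp_pos'],s['ee_rot'],s['wrist_force'])
print(proj(Pw(s),[[.458,.138,.035]]))
cv2.imwrite("pics/w1.png",cams.capture('wrist')[:,:,::-1])
E
```

```text
0.15 [-48.7259  22.0786   0.3996  -0.0202 -68.4094 -14.8159] [ 0.2783 -0.5591  0.2217] [[-0.8953 -0.4454 -0.0008]
 [-0.4454  0.8953  0.0014]
 [ 0.0001  0.0016 -1.    ]] [0.9744 0.2104 0.0626]
[[717.332  546.7526]]
```

View pics/w1.png

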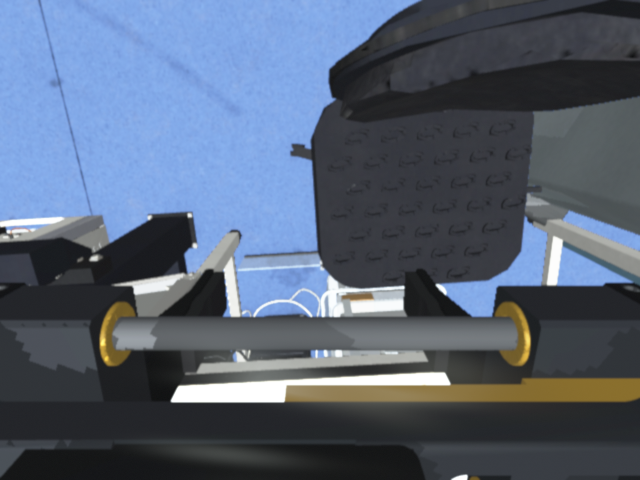

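drive_tool --deltas '[{"dx": -0.425,"dy": 0.525,"dz": 0.05,"wx": 0,"wy": 0,"wz": -22},{"dx": -0.425,"dy": 0.525,"dz": 0.05,"wx": 0,"wy": 0,"wz": -22},{"dx": -0.425,"dy": 0.525,"dz": 0.05,"wx": 0,"wy": 0,"wz": -22},{"dx": -0.425,"dy": 0.525,"dz": 0.05,"wx": 0,"wy": 0,"wz": -22},{"dx": -0.425,"dy": 0.525,"dz": 0.05,"wx": 0,"wy": 0,"wz": -22},{"dx": -0.425,"dy": 0.525,"dz": 0.05,"wx": 0,"wy": 0,"wz": -22},{"dx": -0.425,"dy": 0.525,"dz": 0.05,"wx": 0,"wy": 0,"wz": -22},{"dx": -0.425,"dy": 0.525,"dz": 0.05,"wx": 0,"wy": 0,"wz": -22},{"dx": -0.425,"dy": 0.525,"dz": 0.05,"wx": 0,"wy": 0,"wz": -22},{"dx": -0.425,"dy": 0.525,"dz": 0.05,"wx": 0,"wy": 0,"wz": -22},{"dx": -0.425,"dy": 0.525,"dz": 0.05,"wx": 0,"wy": 0,"wz": -22},{"dx": -0.425,"dy": 0.525,"dz": 0.05,"wx": 0,"wy": 0,"wz": -22},{"dx": -0.425,"dy": 0.525,"dz": 0.05,"wx": 0,"wy": 0,"wz": -22},{"dx": -0.425,"dy": 0.525,"dz": 0.05,"wx": 0,"wy": 0,"wz": -22},{"dx": -0.425,"dy": 0.525,"dz": 0.05,"wx": 0,"wy": 0,"wz": -22},{"dx": -0.425,"dy": 0.525,"dz": 0.05,"wx": 0,"wy": 0,"wz": -22},{"dx": -0.425,"dy": 0.525,"dz": 0.05,"wx": 0,"wy": 0,"wz": -22},{"dx": -0.425,"dy": 0.525,"dz": 0.05,"wx": 0,"wy": 0,"wz": -22}]'

```text
time_s: 2.0
tcp_pos: [0.4248, 0.0988, 0.1727]
ee_rot: [[-0.664, -0.747, -0.0], [-0.747, 0.664, 0.0], [-0.0, 0.0, -1.0]]
wrist_force: [0.5, -1.6, -1.0]
gripper_width: 0.999
```

```bash
python3 - <<'E'
from h import *
s=r.sense();print(s['time_s'],s['joints'],s['tcp_pos'],s['ee_rot'],s['wrist_force'])
print(proj(Pw(s),[[.458,.138,.035]]))
cv2.imwrite("pics/w2.png",cams.capture('wrist')[:,:,::-1])
E
```

```text
2.0 [ 34.5925   6.2078 -28.9801  -0.0024 -54.8123 -76.2224] [0.4248 0.0988 0.1727] [[-0.6643 -0.7474 -0.    ]
 [-0.7474  0.6643  0.    ]
 [-0.      0.     -1.    ]] [ 0.5483 -1.5741 -0.9913]
[[315.7669 273.6717]]
```

View pics/w2.png

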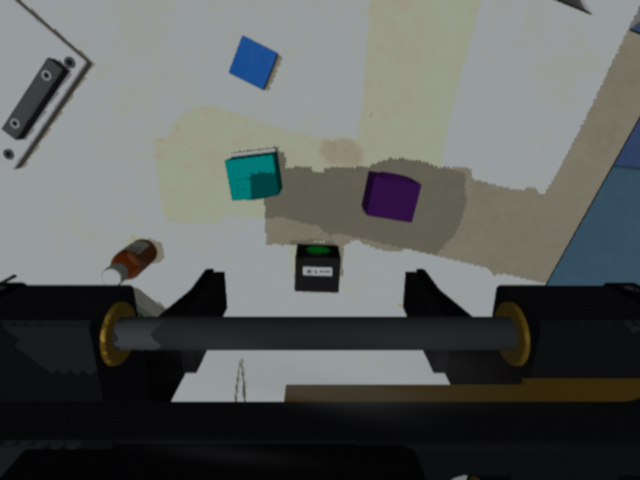

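The green round window is on the cube side facing (-x,-y), at the image top near (318,250), so the cube's yaw is about 48°. I'll enlarge this to refine the pose.

```bash
python3 - <<'E'
import cv2
a=cv2.imread('pics/w2.png')[232:302,280:360]; cv2.imwrite('pics/c4.png',cv2.resize(a,None,fx=8,fy=8,interpolation=cv2.INTER_CUBIC))
E
```

```text
(no output)
```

View pics/c4.png

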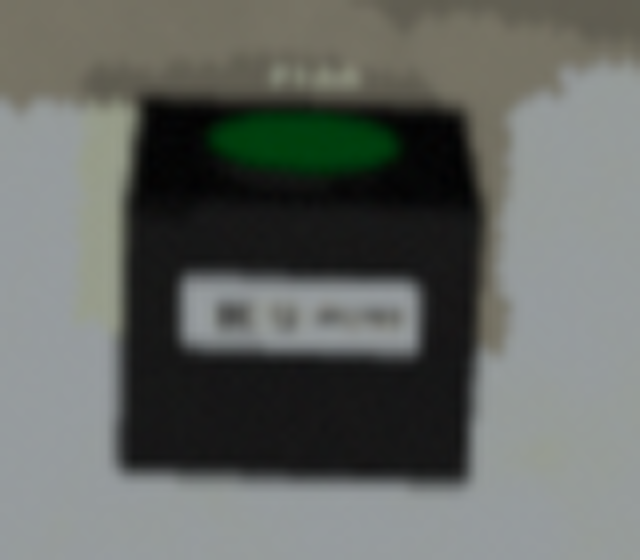

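```bash
python3 - <<'E'
from h import *
f=lambda c,k,o:(np.array(c)+.5)/k-.5+np.array(o)
s=r.sense();W=Pw(s);T=P('top');S=P('scene')
q=f([(130,205),(480,208),(468,482),(118,470)],8,(280,232))
# order: (-y/-x..) W topleft = right corner (-y), topright = -x, botright=+y, botleft=+x
w=q[[3,0,1,2]]
t=f([(205,88),(318,192),(195,308),(78,210)],8,(222,258))
sc=f([(130,80),(290,85),(285,243),(118,240)],8,(260,292))
for A,p in((T,t),(S,sc)):
    X=tri(A,p,W,w);print(X,X.mean(0))
Y=plane(W,w,.036);print(Y,Y.mean(0),np.linalg.norm(Y-np.roll(Y,-1,0),axis=1))
d=Y[0]+Y[3]-Y[1]-Y[2];print('yaw',np.degrees(np.arctan2(d[1],d[0])))
d=Y[3]-Y[0]+Y[2]-Y[1];print('yaw from y',np.degrees(np.arctan2(d[1],d[0]))-90)
B=plane(W,f([(142,98),(465,108)],8,(280,232)),0);print('base of window face',B)
R=np.array(s['ee_rot'])
for n,u in(('turq',(253,195)),('purp',(390,215))): print(n,plane(W,[u],.036))
E
```

```text
[[0.4824 0.1355 0.0388]
 [0.4585 0.1089 0.048 ]
 [0.432  0.1356 0.0452]
 [0.4543 0.1633 0.0379]] [0.4568 0.1358 0.0425]
[[0.4844 0.1379 0.0344]
 [0.4609 0.1146 0.0363]
 [0.432  0.1401 0.0359]
 [0.4547 0.1646 0.0352]] [0.458  0.1393 0.0354]
[[0.483  0.1371 0.036 ]
 [0.4606 0.1145 0.036 ]
 [0.4322 0.1402 0.036 ]
 [0.4546 0.1643 0.036 ]] [0.4576 0.139  0.036 ] [0.0318 0.0382 0.0329 0.0394]
yaw 46.15660925111795
yaw from y 47.0373500933444
base of window face [[0.4608 0.1142 0.    ]
 [0.4324 0.1412 0.    ]]
turq [[0.45   0.0503 0.036 ]]
purp [[0.3755 0.1393 0.036 ]]
```

drive_tool --deltas '[{"dx": -0.0515,"dy": 0.0015,"dz": 0.04,"wx": 0,"wy": 0,"wz": 1},{"dx": -0.0515,"dy": 0.0015,"dz": 0.05,"wx": 0,"wy": 0,"wz": 1},{"dx": -0.0515,"dy": 0.0015,"dz": 0.08,"wx": 0,"wy": 0,"wz": 1},{"dx": -0.0515,"dy": 0.0015,"dz": 0.11,"wx": 0,"wy": 0,"wz": 1},{"dx": -0.0515,"dy": 0.0015,"dz": 0.13,"wx": 0,"wy": 0,"wz": 1},{"dx": -0.0515,"dy": 0.0015,"dz": 0.145,"wx": 0,"wy": 0,"wz": 1},{"dx": -0.0515,"dy": 0.0015,"dz": 0.157,"wx": 0,"wy": 0,"wz": 1},{"dx": -0.0515,"dy": 0.0015,"dz": 0.157,"wx": 0,"wy": 0,"wz": 1},{"dx": -0.0515,"dy": 0.0015,"dz": 0.157,"wx": 0,"wy": 0,"wz": 1}]' --gripper 0.75

```text
time_s: 2.95
tcp_pos: [0.4584, 0.139, 0.0158]
ee_rot: [[-0.677, -0.736, 0.0], [-0.736, 0.677, -0.0], [-0.0, -0.0, -1.0]]
wrist_force: [0.6, 1.2, 0.9]
gripper_width: 0.75
```

```bash
python3 - <<'E'
from h import *
s=r.sense();print(s['time_s'],s['joints'],s['tcp_pos'],s['ee_rot'],s['wrist_force'])
cv2.imwrite("pics/w3.png",cams.capture('wrist')[:,:,::-1])
E
```

```text
2.95 [ 36.3658  23.5349 -34.0892   0.0166 -32.3694 -78.962 ] [0.4584 0.139  0.0158] [[-0.6766 -0.7363  0.0002]
 [-0.7363  0.6766 -0.0001]
 [-0.0001 -0.0002 -1.    ]] [0.6046 1.2327 0.8542]
```

View pics/w3.png

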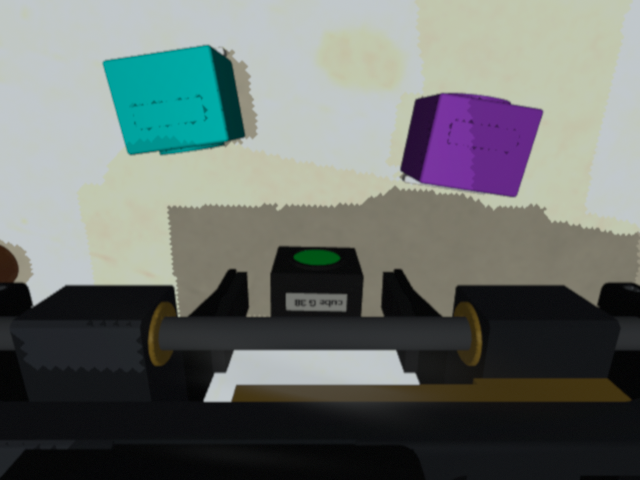

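The cube sits centred between the fingers at (317,280), with its window toward the tool's +x side, and it is square to the jaws. I'll close the gripper.

drive_tool --deltas '[{"dx": 0,"dy": 0,"dz": 0,"wx": 0,"wy": 0,"wz": 0},{"dx": 0,"dy": 0,"dz": 0,"wx": 0,"wy": 0,"wz": 0},{"dx": 0,"dy": 0,"dz": 0,"wx": 0,"wy": 0,"wz": 0},{"dx": 0,"dy": 0,"dz": 0,"wx": 0,"wy": 0,"wz": 0},{"dx": 0,"dy": 0,"dz": 0,"wx": 0,"wy": 0,"wz": 0},{"dx": 0,"dy": 0,"dz": 0,"wx": 0,"wy": 0,"wz": 0},{"dx": 0,"dy": 0,"dz": 0,"wx": 0,"wy": 0,"wz": 0},{"dx": 0,"dy": 0,"dz": 0,"wx": 0,"wy": 0,"wz": 0},{"dx": 0,"dy": 0,"dz": -0.01,"wx": 0,"wy": 0,"wz": 0},{"dx": 0,"dy": 0,"dz": -0.03,"wx": 0,"wy": 0,"wz": 0},{"dx": 0,"dy": 0,"dz": -0.06,"wx": 0,"wy": 0,"wz": 0},{"dx": 0,"dy": 0,"dz": -0.09,"wx": 0,"wy": 0,"wz": 0},{"dx": 0,"dy": 0,"dz": -0.1,"wx": 0,"wy": 0,"wz": 0},{"dx": 0,"dy": 0,"dz": -0.1,"wx": 0,"wy": 0,"wz": 0}]' --gripper 0

```text
time_s: 4.4
tcp_pos: [0.4587, 0.1399, 0.117]
ee_rot: [[-0.676, -0.737, 0.003], [-0.737, 0.676, 0.002], [-0.004, -0.001, -1.0]]
wrist_force: [0.7, -0.1, -1.2]
gripper_width: 0.452
```

```bash
python3 - <<'E'
from h import *
s=r.sense();print(s['time_s'],s['joints'],s['tcp_pos'],s['ee_rot'],s['wrist_force'],s['gripper_width'])
cv2.imwrite("pics/w4.png",cams.capture('wrist')[220:420,180:450,::-1].repeat(2,0).repeat(2,1))
E
```

```text
4.4 [ 36.4181  14.3135 -28.1047  -0.0109 -47.3689 -78.9659] [0.4587 0.1399 0.117 ] [[-0.6763 -0.7366  0.0029]
 [-0.7366  0.6763  0.0023]
 [-0.0037 -0.0006 -1.    ]] [ 0.7425 -0.1241 -1.2351] 0.45243707239260483
```

View pics/w4.png

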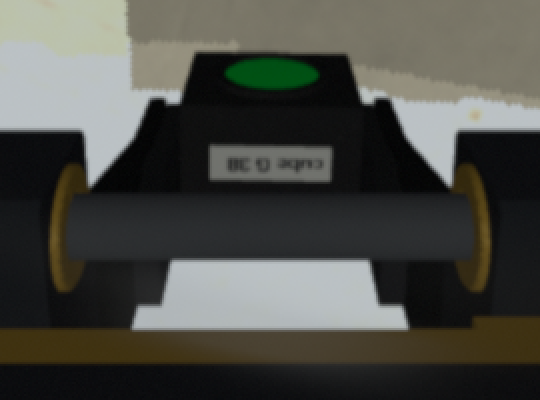

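The cube is held: opening 0.452 = 39 mm, window toward tool +x. Next I'll go above the jig, turn the cube so the window faces the robot, and look.

drive_tool --deltas '[{"dx": 0.02,"dy": -0.03,"dz": -0.03,"wx": 0,"wy": 0,"wz": 6},{"dx": 0.04,"dy": -0.07,"dz": -0.05,"wx": 0,"wy": 0,"wz": 12},{"dx": 0.06,"dy": -0.11,"dz": -0.07,"wx": 0,"wy": 0,"wz": 18},{"dx": 0.08,"dy": -0.15,"dz": -0.083,"wx": 0,"wy": 0,"wz": 24},{"dx": 0.1,"dy": -0.19,"dz": -0.083,"wx": 0,"wy": 0,"wz": 30},{"dx": 0.12,"dy": -0.22,"dz": -0.083,"wx": 0,"wy": 0,"wz": 36},{"dx": 0.14,"dy": -0.25,"dz": -0.083,"wx": 0,"wy": 0,"wz": 40},{"dx": 0.15,"dy": -0.27,"dz": -0.083,"wx": 0,"wy": 0,"wz": 42},{"dx": 0.1565,"dy": -0.2805,"dz": -0.083,"wx": 0,"wy": 0,"wz": 42.3},{"dx": 0.1565,"dy": -0.2805,"dz": -0.083,"wx": 0,"wy": 0,"wz": 42.3},{"dx": 0.1565,"dy": -0.2805,"dz": -0.083,"wx": 0,"wy": 0,"wz": 42.3},{"dx": 0.1565,"dy": -0.2805,"dz": -0.083,"wx": 0,"wy": 0,"wz": 42.3}]'

```text
time_s: 5.65
tcp_pos: [0.5586, -0.1644, 0.1983]
ee_rot: [[-0.996, -0.092, -0.001], [-0.092, 0.996, 0.0], [0.001, 0.0, -1.0]]
wrist_force: [-0.3, -0.2, -1.1]
gripper_width: 0.456
```

```bash
python3 - <<'E'
from h import *
s=r.sense();print(s['time_s'],s['joints'],s['tcp_pos'],s['ee_rot'],s['wrist_force'],s['gripper_width'])
a=cams.capture('wrist')[:,:,::-1]
cv2.imwrite("pics/w5.png",a);np.save('w5.npy',Pw(s))
cv2.imwrite("pics/c5.png",cv2.resize(a[130:310,220:420],None,fx=4,fy=4,interpolation=cv2.INTER_CUBIC)[:600])
E
```

```text
5.65 [ -0.4854  18.9713  -7.8087  -0.0206 -63.2632 -84.2539] [ 0.5586 -0.1644  0.1983] [[-0.9958 -0.0915 -0.0008]
 [-0.0915  0.9958  0.0003]
 [ 0.0007  0.0004 -1.    ]] [-0.2639 -0.1668 -1.0834] 0.4556783832409251
```

View pics/c5.png

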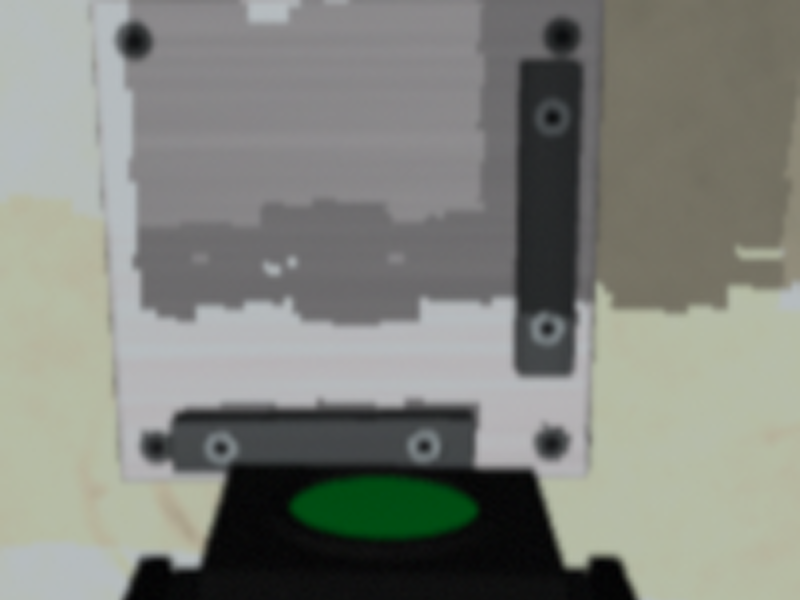

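```bash
python3 - <<'E'
from h import *
f=lambda c,k,o:(np.array(c)+.5)/k-.5+np.array(o)
W=np.load('w5.npy');o=(220,130)
g=lambda c,z:plane(W,f(c,4,o),z)
ang=lambda d:np.degrees(np.arctan2(d[1],d[0]))
p=g([(122,480),(588,477)],.01);print('back plate edge',p,ang(p[0]-p[1])-90,np.linalg.norm(p[0]-p[1]))
# note image right = world +y
p=g([(588,477),(602,20)],.01);print('left plate edge',p,ang(p[0]-p[1]))
p=g([(519,62),(515,373)],.02);print('side stop top inner',p,ang(p[1]-p[0]),np.linalg.norm(p[0]-p[1]))
p=g([(175,420),(474,418)],.02);print('back stop top front',p,ang(p[1]-p[0])-90,np.linalg.norm(p[0]-p[1]))
p=g([(175,410),(476,409)],.01);print('back stop bed front',p)
# predicted from jig hypothesis
for c,yaw in(((.5465,-.1736),5.4),((.5465,-.172),5.2),((.545,-.1695),5.0)):
    a=np.radians(yaw);R=np.array([[np.cos(a),-np.sin(a)],[np.sin(a),np.cos(a)]])
    L=np.array([(60,60,10),(60,-60,10),(-45,40,20),(30,40,20),(40,-45,20),(40,30,20)])/1e3
    X=np.c_[L[:,:2]@R.T+c,L[:,2]]
    print(((proj(W,X)-o+.5)*4-.5).round(0).tolist())
E
```

```text
back plate edge [[ 0.6109 -0.2252  0.01  ]
 [ 0.5992 -0.1072  0.01  ]] -174.33411630630962 0.11855835109912262
left plate edge [[ 0.5992 -0.1072  0.01  ]
 [ 0.4873 -0.1189  0.01  ]] 5.9534864907872835
side stop top inner [[ 0.498  -0.1379  0.02  ]
 [ 0.571  -0.1301  0.02  ]] 6.080264319950509 0.07338528932515595
back stop top front [[ 0.5905 -0.2114  0.02  ]
 [ 0.5832 -0.1388  0.02  ]] 5.6760382117042525 0.07299677359418896
back stop bed front [[ 0.5911 -0.2127  0.01  ]
 [ 0.5839 -0.1376  0.01  ]]
[[583.0, 482.0], [112.0, 483.0], [519.0, 62.0], [511.0, 379.0], [162.0, 419.0], [469.0, 419.0]]
[[589.0, 483.0], [117.0, 482.0], [526.0, 63.0], [517.0, 380.0], [168.0, 419.0], [475.0, 420.0]]
[[598.0, 479.0], [127.0, 477.0], [539.0, 58.0], [528.0, 376.0], [178.0, 414.0], [485.0, 415.0]]
```

The jig fit gives a centre of about (0.546, -0.172) and a yaw of about 5.6°, and both stops agree within about 1.5 mm. The TCP is already about 12 mm short of home in both directions, so I'll lower to just above the bed.

drive_tool --deltas '[{"dx": 0,"dy": 0,"dz": 0.03,"wx": 0,"wy": 0,"wz": -0.3},{"dx": 0,"dy": 0,"dz": 0.06,"wx": 0,"wy": 0,"wz": -0.3},{"dx": 0,"dy": 0,"dz": 0.09,"wx": 0,"wy": 0,"wz": -0.3},{"dx": 0,"dy": 0,"dz": 0.12,"wx": 0,"wy": 0,"wz": -0.3},{"dx": 0,"dy": 0,"dz": 0.145,"wx": 0,"wy": 0,"wz": -0.3},{"dx": 0,"dy": 0,"dz": 0.16,"wx": 0,"wy": 0,"wz": -0.3},{"dx": 0,"dy": 0,"dz": 0.168,"wx": 0,"wy": 0,"wz": -0.3},{"dx": 0,"dy": 0,"dz": 0.168,"wx": 0,"wy": 0,"wz": -0.3},{"dx": 0,"dy": 0,"dz": 0.168,"wx": 0,"wy": 0,"wz": -0.3}]'

```text
time_s: 6.6
tcp_pos: [0.5597, -0.1652, 0.0315]
ee_rot: [[-0.995, -0.096, 0.002], [-0.096, 0.995, -0.0], [-0.002, -0.0, -1.0]]
wrist_force: [0.4, 0.3, -0.9]
gripper_width: 0.458
```

```bash
python3 - <<'E'
from h import *
s=r.sense();print(s['time_s'],s['tcp_pos'],s['ee_rot'],s['wrist_force'],s['gripper_width'])
for n,(x,y,w,h) in dict(wrist=(200,130,260,180),scene=(330,130,110,110),top=(360,180,110,110)).items():
    a=cams.capture(n)[y:y+h,x:x+w,::-1];k=3 if n=='wrist' else 5
    cv2.imwrite(f"pics/{n}6.png",cv2.resize(a,None,fx=k,fy=k,interpolation=cv2.INTER_CUBIC))
E
```

```text
6.6 [ 0.5597 -0.1652  0.0315] [[-0.9954 -0.0962  0.0017]
 [-0.0962  0.9954 -0.0003]
 [-0.0016 -0.0004 -1.    ]] [ 0.3511  0.3387 -0.8549] 0.4576570890346805
```

View pics/wrist6.png

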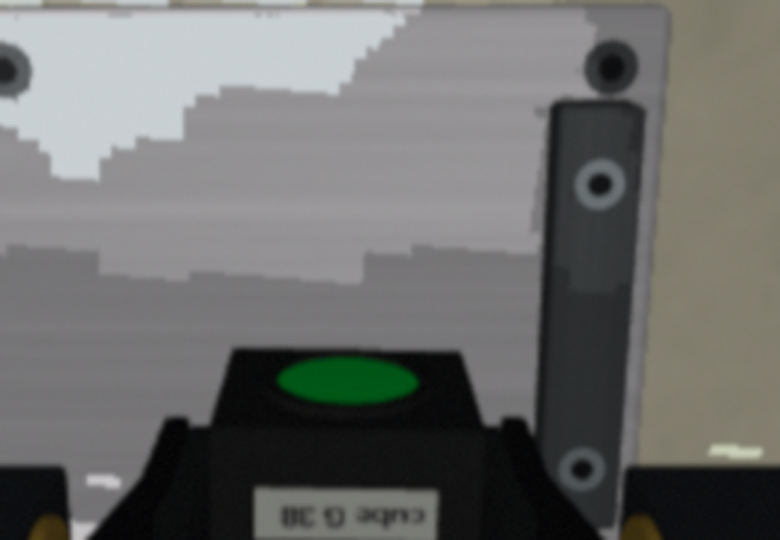

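View pics/scene6.png

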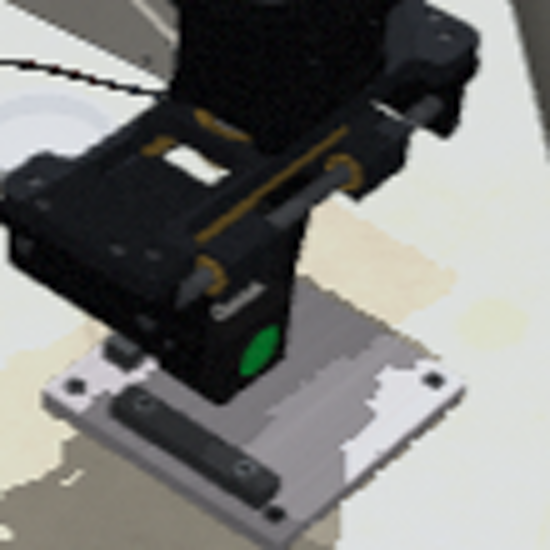

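The cube is over the bed inside the corner, with the window toward the robot and a clear gap to both stops. I'll lower it the last few millimetres in small steps.

drive_tool --deltas '[{"dx": 0,"dy": 0,"dz": 0.002,"wx": 0,"wy": 0,"wz": 0},{"dx": 0,"dy": 0,"dz": 0.004,"wx": 0,"wy": 0,"wz": 0},{"dx": 0,"dy": 0,"dz": 0.005,"wx": 0,"wy": 0,"wz": 0},{"dx": 0,"dy": 0,"dz": 0.0055,"wx": 0,"wy": 0,"wz": 0},{"dx": 0,"dy": 0,"dz": 0.0055,"wx": 0,"wy": 0,"wz": 0}]'

```text
time_s: 7.25
tcp_pos: [0.5589, -0.1656, 0.0259]
ee_rot: [[-0.995, -0.095, -0.0], [-0.095, 0.995, -0.0], [0.0, -0.0, -1.0]]
wrist_force: [-1.9, 0.4, 5.3]
gripper_width: 0.456
```

drive_tool --deltas '[{"dx": 0,"dy": 0,"dz": 0.0005,"wx": 0,"wy": 0,"wz": 0},{"dx": 0,"dy": 0,"dz": 0.0005,"wx": 0,"wy": 0,"wz": 0}]'

```text
time_s: 7.45
tcp_pos: [0.5589, -0.1656, 0.0258]
ee_rot: [[-0.995, -0.096, -0.0], [-0.096, 0.995, -0.0], [0.0, -0.0, -1.0]]
wrist_force: [-2.2, 1.8, 7.3]
gripper_width: 0.461
```

Bed contact is at 7 N with the TCP at 25.8 mm, as expected. Now I'll slide toward the side stop (tool +y).

drive_tool --deltas '[{"dx": 0,"dy": 0.003,"dz": 0,"wx": 0,"wy": 0,"wz": 0},{"dx": 0,"dy": 0.006,"dz": 0,"wx": 0,"wy": 0,"wz": 0},{"dx": 0,"dy": 0.009,"dz": 0,"wx": 0,"wy": 0,"wz": 0},{"dx": 0,"dy": 0.011,"dz": 0,"wx": 0,"wy": 0,"wz": 0},{"dx": 0,"dy": 0.012,"dz": 0,"wx": 0,"wy": 0,"wz": 0},{"dx": 0,"dy": 0.012,"dz": 0,"wx": 0,"wy": 0,"wz": 0}]'

```text
time_s: 8.05
tcp_pos: [0.5594, -0.1539, 0.0258]
ee_rot: [[-0.995, -0.096, 0.003], [-0.096, 0.995, -0.001], [-0.003, -0.001, -1.0]]
wrist_force: [-0.8, -1.6, 6.2]
gripper_width: 0.454
```

drive_tool --deltas '[{"dx": 0,"dy": 0.001,"dz": 0,"wx": 0,"wy": 0,"wz": 0},{"dx": 0,"dy": 0.002,"dz": 0,"wx": 0,"wy": 0,"wz": 0},{"dx": 0,"dy": 0.002,"dz": 0,"wx": 0,"wy": 0,"wz": 0}]'

```text
time_s: 8.35
tcp_pos: [0.5592, -0.1521, 0.0259]
ee_rot: [[-0.995, -0.096, 0.004], [-0.096, 0.995, -0.001], [-0.003, -0.001, -1.0]]
wrist_force: [-0.4, -2.3, 6.0]
gripper_width: 0.458
```

drive_tool --deltas '[{"dx": 0,"dy": 0.001,"dz": 0,"wx": 0,"wy": 0,"wz": 0},{"dx": 0,"dy": 0.002,"dz": 0,"wx": 0,"wy": 0,"wz": 0},{"dx": 0,"dy": 0.002,"dz": 0,"wx": 0,"wy": 0,"wz": 0}]'

```text
time_s: 8.65
tcp_pos: [0.5592, -0.1513, 0.0259]
ee_rot: [[-0.995, -0.097, 0.004], [-0.097, 0.995, -0.003], [-0.003, -0.003, -1.0]]
wrist_force: [-0.0, -7.1, 4.2]
gripper_width: 0.458
```

drive_tool --deltas '[{"dx": 0,"dy": 0.001,"dz": 0,"wx": 0,"wy": 0,"wz": 0},{"dx": 0,"dy": 0.001,"dz": 0,"wx": 0,"wy": 0,"wz": 0}]'

```text
time_s: 8.85
tcp_pos: [0.5593, -0.1512, 0.0259]
ee_rot: [[-0.995, -0.097, 0.004], [-0.097, 0.995, -0.004], [-0.003, -0.004, -1.0]]
wrist_force: [1.4, -11.7, 3.7]
gripper_width: 0.453
```

The side stop is met at TCP y=-0.151, about 11 N. Now toward the back stop (tool -x).

drive_tool --deltas '[{"dx": -0.002,"dy": 0,"dz": 0,"wx": 0,"wy": 0,"wz": 0},{"dx": -0.004,"dy": 0,"dz": 0,"wx": 0,"wy": 0,"wz": 0},{"dx": -0.006,"dy": 0,"dz": 0,"wx": 0,"wy": 0,"wz": 0},{"dx": -0.007,"dy": 0,"dz": 0,"wx": 0,"wy": 0,"wz": 0},{"dx": -0.007,"dy": 0,"dz": 0,"wx": 0,"wy": 0,"wz": 0}]'

```text
time_s: 9.35
tcp_pos: [0.5601, -0.151, 0.0259]
ee_rot: [[-0.995, -0.096, -0.009], [-0.096, 0.995, -0.004], [0.01, -0.003, -1.0]]
wrist_force: [-9.9, -11.1, 15.0]
gripper_width: 0.459
```

drive_tool --deltas '[{"dx": -0.001,"dy": 0,"dz": 0,"wx": 0,"wy": 0,"wz": 0},{"dx": -0.002,"dy": 0,"dz": 0,"wx": 0,"wy": 0,"wz": 0},{"dx": -0.002,"dy": 0,"dz": 0,"wx": 0,"wy": 0,"wz": 0}]'

```text
time_s: 9.65
tcp_pos: [0.5611, -0.1509, 0.0259]
ee_rot: [[-0.995, -0.096, -0.012], [-0.096, 0.995, -0.004], [0.012, -0.002, -1.0]]
wrist_force: [-11.0, -10.9, 16.3]
gripper_width: 0.459
```

drive_tool --deltas '[{"dx": -0.001,"dy": 0,"dz": 0,"wx": 0,"wy": 0,"wz": 0},{"dx": -0.001,"dy": 0,"dz": 0,"wx": 0,"wy": 0,"wz": 0}]'

```text
time_s: 9.85
tcp_pos: [0.562, -0.1508, 0.0259]
ee_rot: [[-0.995, -0.096, -0.012], [-0.096, 0.995, -0.004], [0.012, -0.002, -1.0]]
wrist_force: [-11.3, -11.1, 15.6]
gripper_width: 0.46
```

The motion lags behind the command. The cube is dragging on the bed and side stop (15 N down, 11 N sideways) and the tool tilts slightly. I'll ease both loads and look.

drive_tool --deltas '[{"dx": 0,"dy": -0.001,"dz": -0.001,"wx": 0,"wy": 0,"wz": 0},{"dx": 0,"dy": -0.002,"dz": -0.002,"wx": 0,"wy": 0,"wz": 0},{"dx": 0,"dy": -0.002,"dz": -0.002,"wx": 0,"wy": 0,"wz": 0}]'

```text
time_s: 10.15
tcp_pos: [0.5662, -0.1506, 0.0261]
ee_rot: [[-0.995, -0.095, -0.003], [-0.095, 0.995, -0.001], [0.003, -0.0, -1.0]]
wrist_force: [-1.1, -5.2, 0.1]
gripper_width: 0.46
```

```bash
python3 - <<'E'
from h import *
s=r.sense();print(s['time_s'],s['tcp_pos'],s['ee_rot'],s['wrist_force'],s['moment'],s['gripper_width'])
for n,(x,y,w,h) in dict(wrist=(200,130,260,180),scene=(330,150,100,90),top=(360,180,110,110)).items():
    a=cams.capture(n)[y:y+h,x:x+w,::-1];k=3 if n=='wrist' else 6
    cv2.imwrite(f"pics/{n}7.png",cv2.resize(a,None,fx=k,fy=k,interpolation=cv2.INTER_CUBIC)[:600])
E
```

```text
10.15 [ 0.5662 -0.1506  0.0261] [[-0.9955 -0.095  -0.0028]
 [-0.095   0.9955 -0.0007]
 [ 0.0028 -0.0005 -1.    ]] [-1.1467 -5.1621  0.0891] [-1.868   0.5695  0.2008] 0.45965269882583243
```

View pics/wrist7.png

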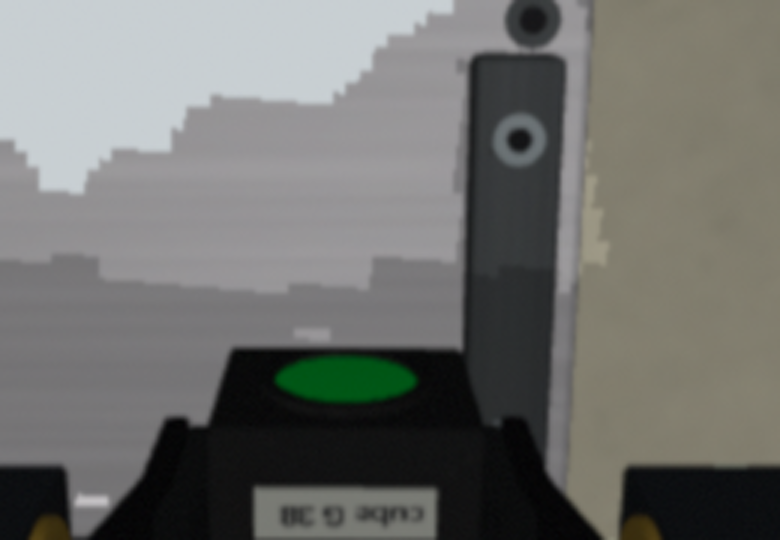

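View pics/scene7.png

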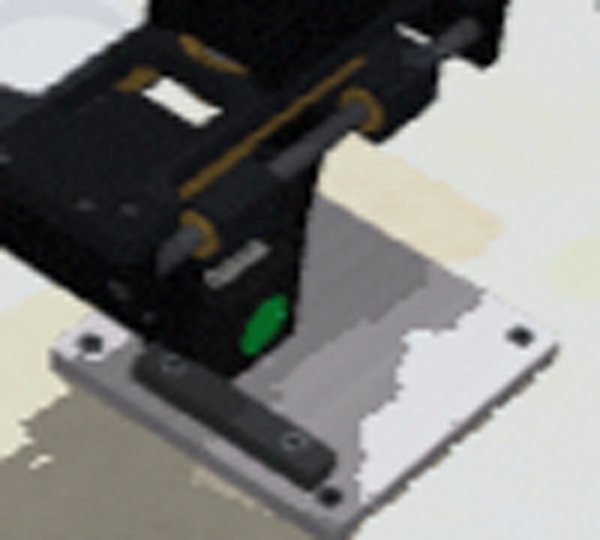

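Easing worked: the tool moved on to x=0.566, the cube hasn't shifted in the grip (same pixels), and it is still against the side stop with 5 N. Continuing to the back stop.

drive_tool --deltas '[{"dx": -0.001,"dy": 0,"dz": 0,"wx": 0,"wy": 0,"wz": 0},{"dx": -0.002,"dy": 0,"dz": 0,"wx": 0,"wy": 0,"wz": 0},{"dx": -0.002,"dy": 0,"dz": 0,"wx": 0,"wy": 0,"wz": 0}]'

```text
time_s: 10.6
tcp_pos: [0.5675, -0.1505, 0.0259]
ee_rot: [[-0.995, -0.096, -0.005], [-0.096, 0.995, -0.001], [0.005, -0.001, -1.0]]
wrist_force: [-3.9, -5.7, 1.2]
gripper_width: 0.459
```

drive_tool --deltas '[{"dx": -0.001,"dy": 0,"dz": 0,"wx": 0,"wy": 0,"wz": 0},{"dx": -0.002,"dy": 0,"dz": 0,"wx": 0,"wy": 0,"wz": 0},{"dx": -0.002,"dy": 0,"dz": 0,"wx": 0,"wy": 0,"wz": 0}]'

```text
time_s: 10.9
tcp_pos: [0.5682, -0.1504, 0.026]
ee_rot: [[-0.995, -0.095, -0.008], [-0.095, 0.995, -0.001], [0.008, -0.0, -1.0]]
wrist_force: [-5.4, -6.2, 3.7]
gripper_width: 0.456
```

drive_tool --deltas '[{"dx": -0.001,"dy": 0,"dz": -0.0005,"wx": 0,"wy": 0,"wz": 0},{"dx": -0.002,"dy": 0,"dz": -0.0005,"wx": 0,"wy": 0,"wz": 0},{"dx": -0.002,"dy": 0,"dz": -0.0005,"wx": 0,"wy": 0,"wz": 0}]'

```text
time_s: 11.2
tcp_pos: [0.5683, -0.1503, 0.026]
ee_rot: [[-0.995, -0.095, -0.012], [-0.095, 0.995, -0.001], [0.012, 0.0, -1.0]]
wrist_force: [-7.0, -6.6, 5.1]
gripper_width: 0.458
```

drive_tool --deltas '[{"dx": -0.001,"dy": 0,"dz": -0.0005,"wx": 0,"wy": 0,"wz": 0},{"dx": -0.002,"dy": 0,"dz": -0.0005,"wx": 0,"wy": 0,"wz": 0},{"dx": -0.002,"dy": 0,"dz": -0.0005,"wx": 0,"wy": 0,"wz": 0}]'

```text
time_s: 11.5
tcp_pos: [0.5684, -0.1503, 0.0261]
ee_rot: [[-0.995, -0.095, -0.016], [-0.095, 0.996, -0.001], [0.016, 0.0, -1.0]]
wrist_force: [-11.5, -7.4, 5.9]
gripper_width: 0.455
```

The TCP stalls at (0.568, -0.150), matching the predicted home of (0.568, -0.150), while the force rises. To rule out friction, I'll ease the down-force, see whether it moves on, and check the pictures.

drive_tool --deltas '[{"dx": 0,"dy": 0.0005,"dz": -0.001,"wx": 0,"wy": 0,"wz": 0},{"dx": 0,"dy": 0.001,"dz": -0.001,"wx": 0,"wy": 0,"wz": 0},{"dx": 0,"dy": 0.001,"dz": -0.001,"wx": 0,"wy": 0,"wz": 0},{"dx": 0,"dy": 0.001,"dz": -0.001,"wx": 0,"wy": 0,"wz": 0}]'

```text
time_s: 11.9
tcp_pos: [0.5685, -0.1502, 0.0262]
ee_rot: [[-0.995, -0.094, -0.016], [-0.094, 0.996, -0.002], [0.016, -0.0, -1.0]]
wrist_force: [-8.0, -12.0, -0.0]
gripper_width: 0.451
```

```bash
python3 - <<'E'
from h import *
s=r.sense();print(s['time_s'],s['tcp_pos'],s['ee_rot'],s['wrist_force'],s['moment'],s['gripper_width']);W=Pw(s)
a=np.radians(5.6);R=np.array([[np.cos(a),-np.sin(a)],[np.sin(a),np.cos(a)]])
print('tcp in jig',R.T@(np.array(s['tcp_pos'])[:2]-[.5462,-.1722]))
# home cube model overlay
L=np.array([(-18,-20,0),(-18,20,0),(-18,20,36),(-18,-20,36),(-18,0,18)])/1e3
J=L+[.024,.02,.01]; X=np.c_[J[:,:2]@R.T+[.5462,-.1722],J[:,2]]
for n,(x,y,w,h) in dict(wrist=(200,130,260,180),scene=(330,150,100,90),top=(360,180,110,110)).items():
    A=W if n=='wrist' else P(n)
    k=3 if n=='wrist' else 6
    im=cv2.resize(cams.capture(n)[y:y+h,x:x+w,::-1],None,fx=k,fy=k,interpolation=cv2.INTER_CUBIC)
    for u in proj(A,X): cv2.circle(im,tuple(int(v) for v in (u-[x,y]+.5)*k-.5),3,(0,0,255),1)
    cv2.imwrite(f"pics/{n}8.png",im[:600])
E
```

```text
11.9 [ 0.5685 -0.1502  0.0262] [[-0.9954 -0.094  -0.0158]
 [-0.094   0.9956 -0.0018]
 [ 0.0159 -0.0003 -0.9999]] [ -7.9984 -11.9929  -0.0418] [-3.7131  2.4661  0.1356] 0.4513097311863171
tcp in jig [0.0243 0.0197]
```

View pics/wrist8.png

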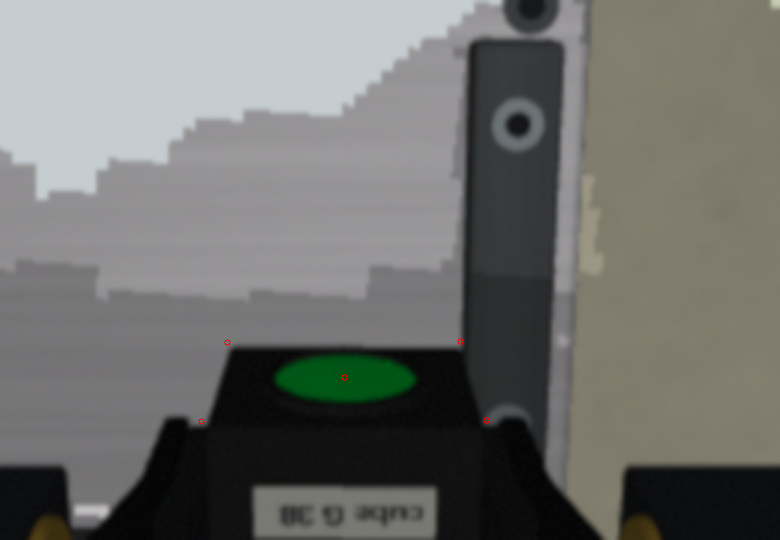

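View pics/scene8.png

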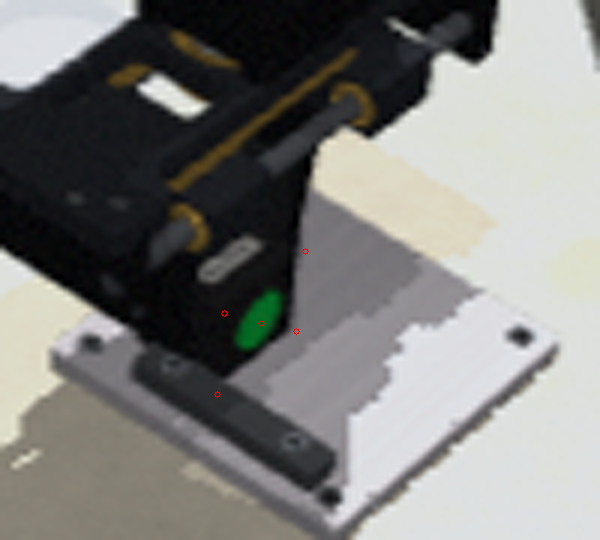

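The cube matches the home model in both views to within about 2 mm, and with no vertical load it stays put while the stops carry about 9 and 11 N. So both contacts are real. I'll press slightly more on the back stop and the bed, then settle.

drive_tool --deltas '[{"dx": -0.001,"dy": 0,"dz": 0.0005,"wx": 0,"wy": 0,"wz": 0},{"dx": -0.002,"dy": 0,"dz": 0.0005,"wx": 0,"wy": 0,"wz": 0},{"dx": -0.002,"dy": 0,"dz": 0.0005,"wx": 0,"wy": 0,"wz": 0},{"dx": -0.002,"dy": 0,"dz": 0.0005,"wx": 0,"wy": 0,"wz": 0},{"dx": -0.002,"dy": 0,"dz": 0.0005,"wx": 0,"wy": 0,"wz": 0},{"dx": -0.002,"dy": 0,"dz": 0.0005,"wx": 0,"wy": 0,"wz": 0},{"dx": -0.002,"dy": 0,"dz": 0.0005,"wx": 0,"wy": 0,"wz": 0},{"dx": -0.002,"dy": 0,"dz": 0.0005,"wx": 0,"wy": 0,"wz": 0}]'

```text
time_s: 12.85
tcp_pos: [0.5686, -0.1502, 0.0262]
ee_rot: [[-0.995, -0.094, -0.02], [-0.094, 0.996, -0.002], [0.02, -0.0, -1.0]]
wrist_force: [-11.8, -11.0, 6.0]
gripper_width: 0.46
```

drive_tool --deltas '[{"dx": 0,"dy": 0,"dz": 0,"wx": 0,"wy": 0,"wz": 0},{"dx": 0,"dy": 0,"dz": 0,"wx": 0,"wy": 0,"wz": 0},{"dx": 0,"dy": 0,"dz": 0,"wx": 0,"wy": 0,"wz": 0},{"dx": 0,"dy": 0,"dz": 0,"wx": 0,"wy": 0,"wz": 0},{"dx": 0,"dy": 0,"dz": 0,"wx": 0,"wy": 0,"wz": 0},{"dx": 0,"dy": 0,"dz": 0,"wx": 0,"wy": 0,"wz": 0},{"dx": 0,"dy": 0,"dz": 0,"wx": 0,"wy": 0,"wz": 0},{"dx": 0,"dy": 0,"dz": 0,"wx": 0,"wy": 0,"wz": 0},{"dx": 0,"dy": 0,"dz": 0,"wx": 0,"wy": 0,"wz": 0},{"dx": 0,"dy": 0,"dz": 0,"wx": 0,"wy": 0,"wz": 0}]'

```text
time_s: 13.85
tcp_pos: [0.5686, -0.1502, 0.0262]
ee_rot: [[-0.995, -0.094, -0.02], [-0.094, 0.996, -0.002], [0.02, -0.0, -1.0]]
wrist_force: [-11.8, -10.3, 5.3]
gripper_width: 0.451
```

```bash
python3 - <<'E'
from h import *
s=r.sense();print(s['time_s'],s['tcp_pos'],s['wrist_force'],s['gripper_width'])
cv2.imwrite("pics/scene9.png",cams.capture('scene')[:,:,::-1])
print(ticket.finish_job())
E
```

```text
13.85 [ 0.5686 -0.1502  0.0262] [-11.8283 -10.2955   5.2945] 0.45136754476085855
the job is handed in; nothing more can be done
None
```

View pics/scene9.png

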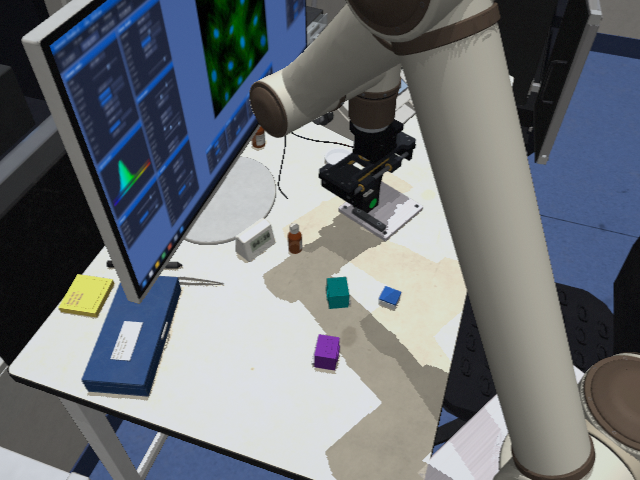

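The black filter cube is in the corner of the jig, window facing the robot, still held and pressed against both stops. I handed the job in at 13.9 s; no verdict is reported.

I gripped it across its 40 mm sides, turned it, lowered it onto the bed, then slid it to the side stop and on to the back stop.

**Last checks:**
- **Position:** the TCP is at about x = 24.3, y = 19.7 mm in the jig frame; home for the cube is 24, 20. The cube sat about 2 mm or less from the home model in the wrist and scene pictures.
- **Forces:** about 12 N on the back stop, 10 N on the side stop and 5 N down on the bed, read from the wrist and steady over the last second.
- **Grip:** the opening reads 39 mm, which fits the 40 mm cube.
- **Other things:** the timer, bottle, coverslip box and tweezers look unmoved in the final scene picture. The dish is partly hidden behind the gripper but appears in place.

**What was off:**
- **Drag:** the first push toward the back stop dragged on the bed and side stop. I eased the load and the cube then moved on.
- **Tilt:** the tool ends tilted about 0.02 rad, within the 0.07 rad allowed. I did not measure the cube's own tilt separately.
- **Measurement:** the top and scene cameras differed by up to 4 mm on the jig's position. A closer wrist view and the contact with the stops settled it.

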